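Change the slide-in block of a bench mixer

ROBOT

A 7-joint arm with a two-finger parallel gripper is mounted at the origin on a cart in front of the work surface, level with it; the furniture and walls round the work are solid. World frame = base frame: x ahead of the robot, y to its left, z up, the work surface at z = 0. Lengths are in m, angles in rad, forces in N, time in s.
With the tool pointing down it reaches from about 0.425 to 0.925 m from the base axis. Payload 6.8 kg.
Tool frame: the origin (TCP) lies at the very end of the fingers, on their centre line; the grasp point (between the pads) lies grasp_offset behind it (grasp_offset is the distance from the TCP to the grasp point, in m); z points along the fingers, y is the line along which they close (so a half turn about z gives the same grasp; the last joint's range is limited). The gripper opens to 88 mm and grips with 3 to 60 N. Pads are 20 mm wide; open, the fingers measure 115 mm over their backs; the gripper's body (75 mm by 178 mm) begins 61 mm behind the grasp point.
Start: joints at [-1.393, 0.477, 0.022, 1.555, -0.011, 1.109, -0.083], TCP at [0.19, 0.648, 0.223] pointing down, gripper open.
Joint ranges: [-2.96, 2.96], [-0.34, 2.1], [-1.41, 1.46], [0.24, 2.44], [-1.37, 4.51], [0.17, 1.92], [-2.96, 2.96]. Speed limits (rad/s): [2.39, 2.39, 3.14, 3.14, 3.14, 3.14, 3.14].

INTERFACE

Orientations are given as [roll, pitch, yaw] about the fixed x, y, z axes, in that order (R = Rz(yaw) Ry(pitch) Rx(roll)).
In Python, from cell import * gives the robot as it stands.
- The arm moves only by the tool send_rows, never from a script. Its argument "rows" is a list of rows, each an object with "xyz": the shift along the world's x, y, z in m, a list of three; "spin": the turn about the world's z in degrees. A call has 1 to 20 rows; each row is the pose to reach, as a shift and turn from the pose commanded when the call began; what a row does not reach only later rows make up. A row lasts 1/8 s, in which the tool goes at most 62.5 mm and 10.7 degrees, less where a joint would pass 70% of its speed; a pose out of reach is approached as far as the arm can. A call with a gripper value outside its range is refused whole. "hand" is the closure, from 0 (fully open) to 1 (shut), set as the call begins (left out, the last holds). The fingers move at their own pace and stop on an object; "grip_force" is the grip in N (left out, the last holds). Time passes only in rows, so rows that repeat a pose let the fingers close. It gives the time, the measured TCP pose, the force, the opening and the grip force at its end, in the units of the state.
- state(): the state, without advancing time (a new reading comes with each control period).
- camera(name): name is "scene" or "side" or "wrist"; returns the picture (400x640x3 uint8, red, green, blue); there is no depth.
- get_calibration(name): a dict with "vertical_fov" (degrees; the focal length in pixels is half the picture's height over the tangent of half this angle, whatever the lens; pixels are square), "cx", "cy" (the principal point, pixels), "k1" (the pictures are not rectified: a ray, as slopes to the right and down, at radius r is drawn at 1 + k1 r^2 times it, then the intrinsics apply), "pose" (4x4, takes a point from camera to world coordinates); the wrist camera has in their place "tool_from_camera" (4x4, takes a point from camera to tool coordinates, whose origin is the TCP and whose axes are the flange's). Camera axes: x right, y up, looking along -z (the intrinsics and any distortion apply to the point x, -y, -z); pixel columns grow to the right and rows downward; lengths in m; the calibration is good to about 2 mm. A picture is of the moment at which its call begins: read the wrist's pose just before it. get_calibration takes no time and is no camera call.
- finish_job(): hands the job in; it is judged then, once.
Trained networks look in the newest picture that a camera, given by its name, has taken for a name from the list of things; names that differ only in an ending like _2 or _b are one class to them, and where a whole thing is asked for, a point or a joint stands for the part that bears it (a point fixed in the world has none). Each returns a list of dicts, best first, with "p" (0 to 1); they miss things now and then, are a little off and sometimes report something else, mostly with a low value. They report only what shows in the picture. A call takes as long as a camera call. They do not tell look-alikes from the thing itself.
- boxes_of(camera, label): "location" ([column, row] in pixels, amid what is visible of it).
- tip_of(camera, label): "location" ([column, row] in pixels: a listed point, or the origin of a listed thing).
The state is a dict: "t": time; "joint_positions": joint angles; "joint_velocities": joint speeds; "joint_efforts": joint torques, N m; "tcp_pos": TCP position; "eef_rot": TCP orientation; "contact_force": force on the tool from outside, world axes, zero at the start; "wrist_torque": the same for the moment, N m; "gripper_width": finger opening in m; "finger_force": force on a finger pad.
Only numpy, scipy, OpenCV 4.12 (cv2) and the standard library are available. Lean on these libraries where they do the work, as an engineer would, in place of code of your own. Each camera call takes 0.05 s, during which the arm holds its last target. There are 200 camera calls.

TASK

The next samples come in vials, so change the block on the bench mixer: press the black catch at its front so that the small-tube block springs loose, draw that block out of its dovetail and stand it upright on the middle of the rubber mat. Then slide the block with the six vial wells into the dovetail against the ejector until it is fully home and the catch clicks up behind it, and let go. Go gently: the mixer's shaking platform has stopped somewhere in its orbit, so feel the block into the rails and do not ram or jam it or the catch, set the block down without dropping it, and leave the two-well block alone.

Things in the scene. Friction and masses are not known exactly. Their poses are not given: they have to be found in the camera images.
- mixer: White bench mixer with slide-in blocks, 225 (x) x 150 (y) x 80 mm, fixed. Origin on the worktop. Own +x: the way a block slides in; z up. A low sloping console (x -122 to -60, up to 36 high, display and knob) is its front and roughly faces the robot, a hump 80 high (x 68 to 104) its back. Between them its metal shaking platform carries ways, rails, catch, ejector.
- mixer_home (a point): Middle of a block that is home, on the flat ways 54 above the worktop, with the platform in mid orbit. The platform (rails, stops, catch and all) is parked up to 5 mm off mid orbit in x and in y, not turned, firm: this and the mixer's other points are that inexact, except in height. Ways: x -74 to 60 from here, 94 wide, friction 0.25. End stops: 2 mm beyond home.
- mixer_mouth (a point): Point at the ways' height on the nominal centre line, 108 mm before home: a foot centred here stands before catch ramp and rails, its front end just over the ways. The two dovetail rails (from 30 before home; tops 12 above the ways, 87 wide outside) leave the foot 1.2 mm free a side, 2 mm upward; their mouths, 18 mm long, flare open 7 mm more a side.
- mixer_stop (a point): Nominal place of the end stops' faces, on the ways. Between them a spring ejector pushes a block toward -x: 9 N at home fading to 4 N over 14.5 mm. On release it drives the block out by about 15 mm, where it stays loosely in the rails. Locking takes 10 to 16 N along +x until the block is 0.3 to 2 mm beyond home; let go earlier and it comes out again.
- catch (a joint): Travel of the sprung catch at the rails' mouth, straight down, m: 0 = up (a 22 mm wide tongue stands 5 mm proud of the ways behind a home foot; its ramp starts 59 before home), 0.0075 = hard down. A block sliding over it rides it down. It frees a block from about 0.0052. Spring 2.6 N up to 5.6 N hard down, plus 2 to 3 N rub of the loaded block.
- catch_pad (a point): Nominal centre of the top of the catch's black ribbed thumb pad, 26 (x) x 34 (y) mm, which stands out at the mixer's front 92.5 mm before home and 2 mm below the ways, the catch being up; press it straight down. Axes as the mixer's.
- tube_block_grip (a point): Small-tube block: fifteen narrow wells (10 mm), 5 along x by 3. Starts locked in the mixer. Loose aluminium block, 0.25 to 0.45 kg, same size as the other two, 52 high: body 72 (own x) x 46 (y) x 40 high on a dovetail foot. This point: on its upright axis, 36 above its underside; grip the body here across its 46 mm, fingertips over 14 above the underside to clear foot and rails. A half turn makes no difference. 
- vial_block_grip (a point): Vial block: six wells (15.5 mm), 3 along x by 2. Starts upright on the worktop left or right of the mixer. Loose aluminium block, 0.25 to 0.45 kg, same size as the other two, 52 high: body 72 (own x) x 46 (y) x 40 high on a dovetail foot. This point: on its upright axis, 36 above its underside; grip the body here across its 46 mm, fingertips over 14 above the underside to clear foot and rails. A half turn makes no difference. 
- vial_block_foot (a point): Centre of the vial block's underside, axes as the block's. All three blocks have this foot: dovetail plate 84 mm long (x), 12 high, 62 wide over a 2 mm high land at the bottom, then leaning in at 60 degrees to 50 wide at the top, upright corners bevelled 5 mm.
- conical_block_grip (a point): Large-tube block: two wide wells (29 mm); not needed. Starts on the mixer's other side. Loose aluminium block, 0.25 to 0.45 kg, same size as the other two, 52 high: body 72 (own x) x 46 (y) x 40 high on a dovetail foot. This point: on its upright axis, 36 above its underside; grip the body here across its 46 mm, fingertips over 14 above the underside to clear foot and rails. A half turn makes no difference. 
- mat: Dark rubber bench mat left of the mixer, 150 (x) x 140 (y) x 3 mm, empty, fixed. Origin: centre of its underside, on the worktop.
Not all that is in view belongs to the job. What is shaped like the part that bears vial_block_grip but pink is not meant.

How it is judged:
On the way, in this order (a step that is already met when the one before it is completed fails the run):
1. the catch is pressed and the small-tube block springs loose (value of joint catch above 0.003 m and x of tube_block_grip in the frame of mixer below -0.006 m), for 0.1 s.
2. the small-tube block stands upright on the mat (horizontal distance between tube_block_grip and mat below 0.05 m and angle between tube_block_grip's own z axis and vertical below 0.08 rad and height (world z) of tube_block_grip between 0.035 and 0.043 m), for 0.2 s.
At the end, for the whole second after the job is handed in: Vial block locked in the mixer: 7.5 mm before to 8 mm beyond nominal home along the slide, 7.5 mm across, 3 mm in height, 0.05 rad in line; catch up (under 1.5 mm); small-tube block upright (0.08 rad) on the mat, its centre within 50 mm of the mat's; both released (all of step 2 and x of vial_block_grip in the frame of mixer between -0.0075 and 0.008 m and y of vial_block_grip in the frame of mixer between -0.0075 and 0.0075 m and z of vial_block_grip in the frame of mixer between 0.087 and 0.093 m and angle between the x axis of vial_block_grip and the x axis of mixer, either way round below 0.05 rad and value of joint catch below 0.0015 m); the robot touches nothing.
It fails at once if a block or the fingers press on the mixer's platform, rails, stops or catch with more than 40 N (contact force between anything else and platform above 40 N).
It fails at once if the small-tube block is dropped or rammed on the mat (more than 60 N) (contact force between anything else and mat above 60 N).
It fails at once if the two-well block is moved by more than 15 mm (distance of conical_block_grip from where it was at the start of the episode above 0.015 m).
It also fails if it takes over 72 s, if anything falls off the work surface, if the arm or the gripper's body presses on something with over 40 N, if the wrist force passes 120 N, or if a joint passes its speed limit or range.

## Working session

There is one attempt and no reset: what is moved stays moved. The work goes in short steps, Python scripts to look and compute and a tool call to move; the robot and the scene stay as the last step left them, time stands still between calls to the robot, and variables do not carry over. Pictures are saved under pics/ and viewed, at most 10 in all, crops included, and the job is handed in when it is done.

Besides the shell and the picture viewer there is one more tool, called after "Emit:" in YAML: its name, and indented under it one key for each argument. send_rows: Moves the arm, as the interface text tells. Its arguments: {"type":"object","properties":{"rows":{"type":"array","items":{"type":"object","properties":{"xyz":{"type":"array","items":{"type":"number"}},"spin":{"type":"number"}}}},"hand":{"type":"number"},"grip_force":{"type":"number"}},"required":["rows"]}

```bash
ls; mkdir -p pics; cat > h.py <<'E'
from cell import *
import numpy as np, cv2
from scipy.spatial.transform import Rotation as R
def tcpT():
    s=state(); T=np.eye(4); e=s["eef_rot"]
    T[:3,:3]=R.from_euler('xyz',e).as_matrix(); T[:3,3]=s["tcp_pos"]; return T
def cam(name):
    c=get_calibration(name)
    P=np.array(c["pose"]) if "pose" in c else tcpT()@np.array(c["tool_from_camera"])
    return c,P
def ray(name,px,cp=None):
    c,P=cp or cam(name); f=200/np.tan(np.radians(c["vertical_fov"])/2)
    d=np.array([(px[0]-c["cx"])/f,(px[1]-c["cy"])/f]); u=d.copy()
    for _ in range(20): u=d/(1+c["k1"]*(u@u))
    return P[:3,3],P[:3,:3]@np.array([u[0],-u[1],-1])
def onz(name,px,z,cp=None):
    o,d=ray(name,px,cp); return o+d*(z-o[2])/d[2]
def proj(name,p,cp=None):
    c,P=cp or cam(name); f=200/np.tan(np.radians(c["vertical_fov"])/2)
    q=P[:3,:3].T@(np.array(p)-P[:3,3]); u=np.array([q[0],-q[1]])/-q[2]
    u=u*(1+c["k1"]*(u@u)); return u*f+[c["cx"],c["cy"]]
def save(name,fn):
    im=camera(name); cv2.imwrite("pics/"+fn,im[:,:,::-1]); return im
E
python3 - <<'E'
from h import *
print(state())
Z=dict(mixer=0,mixer_home=.054,mixer_mouth=.054,mixer_stop=.054,catch_pad=.052,tube_block_grip=.09,vial_block_grip=.036,vial_block_foot=0,conical_block_grip=.036,mat=0)
for n in ("scene","side"):
    save(n,n+"1.png")
    for k,z in Z.items():
        for r in tip_of(n,k)[:2]: print(n,k,np.round(r["location"]),round(r["p"],2),np.round(onz(n,r["location"],z),4))
E
```

```text
pics
{'t': 0.0, 'joint_positions': array([-1.39308787,  0.47780498,  0.02234108,  1.55640446, -0.01150516,
        1.10931912, -0.08309629]), 'joint_velocities': array([-0.00015619, -0.0005788 , -0.00083318,  0.00038187, -0.00118795,
       -0.00132449, -0.0002923 ]), 'joint_efforts': array([ 7.68435148e-04, -5.82865798e+01,  1.53483186e+00, -2.72591901e+01,
       -5.43736573e-02,  1.71799731e-02,  1.74337392e-04]), 'tcp_pos': array([0.19015162, 0.64704813, 0.22169833]), 'eef_rot': array([-3.13978959e+00,  1.30203157e-04,  2.85580662e+00]), 'contact_force': array([0.51251424, 0.57847018, 0.1215121 ]), 'wrist_torque': array([ 0.01596974, -0.05121962,  0.00057418]), 'finger_force': 0.0, 'gripper_width': 0.08813627093596597}
scene mixer [292. 217.] 0.6 [ 0.586  -0.0401  0.    ]
scene mixer [315. 212.] 0.58 [ 0.5275 -0.1358  0.    ]
scene mixer_home [293. 207.] 0.58 [ 0.5862 -0.0492  0.054 ]
scene mixer_mouth [316. 211.] 0.74 [ 0.4871 -0.0831  0.054 ]
scene mixer_mouth [347. 195.] 0.63 [ 0.4388 -0.2638  0.054 ]
scene catch_pad [309. 211.] 0.58 [ 0.5114 -0.068   0.052 ]
scene catch_pad [
[... 502 characters left out ...]
] 0.78 [ 0.5978 -0.0656 -0.    ]
side mixer_home [340. 188.] 0.77 [ 0.6023 -0.0411  0.054 ]
side mixer_mouth [312. 191.] 0.9 [ 0.495  -0.0602  0.054 ]
side mixer_stop [351. 187.] 0.63 [ 0.6424 -0.0353  0.054 ]
side catch_pad [312. 190.] 0.73 [ 0.4948 -0.051   0.052 ]
side tube_block_grip [341. 177.] 0.64 [ 0.6053 -0.0245  0.09  ]
side vial_block_grip [296. 243.] 0.91 [ 0.4521 -0.3056  0.036 ]
side vial_block_grip [261. 361.] 0.76 [ 0.3875 -0.6968  0.036 ]
side vial_block_foot [262. 371.] 0.98 [ 0.3855 -0.7036  0.    ]
side vial_block_foot [298. 247.] 0.67 [ 0.4546 -0.2887  0.    ]
side conical_block_grip [328. 156.] 0.64 [0.5606 0.205  0.036 ]
side mat [313. 141.] 0.94 [0.4918 0.3945 0.    ]
```

```bash
python3 - <<'E'
import cv2
a=cv2.imread("pics/scene1.png")[150:350,180:400];b=cv2.imread("pics/side1.png")[110:400,200:420]
a=cv2.resize(a,None,fx=1.8,fy=1.8,interpolation=3);b=cv2.resize(b,None,fx=1.8,fy=1.8,interpolation=3)
import numpy as np
c=np.zeros((522,792,3),np.uint8);c[:360,:396]=a;c[:,396:]=b;cv2.imwrite("pics/ab.png",c)
E
```

```text
(no output)
```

View pics/ab.png

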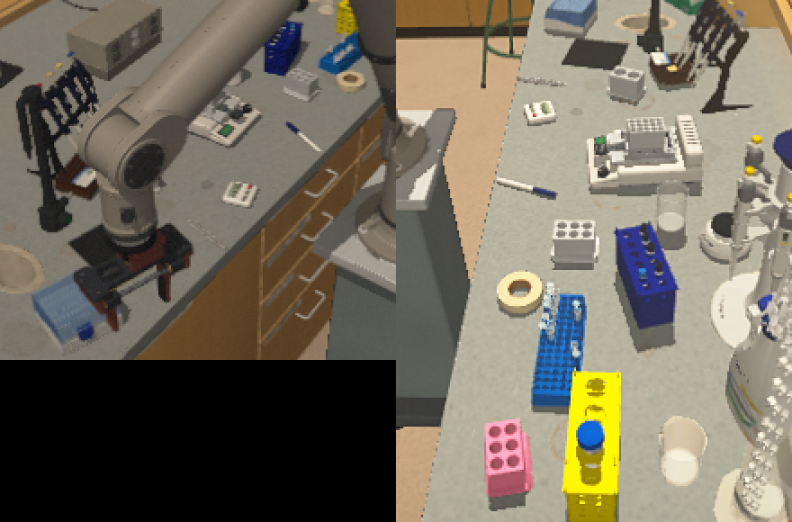

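Emit:
send_rows:
  rows:
    - {"xyz": [0.02, -0.03, 0.04], "spin": 3}
    - {"xyz": [0.04, -0.07, 0.08], "spin": 6}
    - {"xyz": [0.07, -0.12, 0.11], "spin": 9}
    - {"xyz": [0.1, -0.17, 0.12], "spin": 12}
    - {"xyz": [0.13, -0.22, 0.12], "spin": 15}
    - {"xyz": [0.16, -0.27, 0.12], "spin": 18}
    - {"xyz": [0.19, -0.32, 0.12], "spin": 21}
    - {"xyz": [0.22, -0.37, 0.12], "spin": 24}
    - {"xyz": [0.24, -0.42, 0.12], "spin": 27}
    - {"xyz": [0.26, -0.47, 0.12], "spin": 27}
    - {"xyz": [0.28, -0.52, 0.12], "spin": 27}
    - {"xyz": [0.29, -0.57, 0.12], "spin": 27}
    - {"xyz": [0.3, -0.62, 0.12], "spin": 27}
    - {"xyz": [0.31, -0.66, 0.12], "spin": 27}
    - {"xyz": [0.32, -0.69, 0.12], "spin": 27}
    - {"xyz": [0.32, -0.69, 0.12], "spin": 27}
    - {"xyz": [0.32, -0.69, 0.12], "spin": 27}
    - {"xyz": [0.32, -0.69, 0.12], "spin": 27}

```text
t: 3.35
tcp_pos: [0.5102, -0.0409, 0.3426]
eef_rot: [3.141, -0.0, -2.954]
contact_force: [-0.1, 0.1, 0.3]
gripper_width: 0.0878
finger_force: 0.0
```

```bash
cat > look.py <<'E'
from h import *
import sys
Z=dict(mixer=0,mixer_home=.054,mixer_mouth=.054,mixer_stop=.054,catch_pad=.052,tube_block_grip=.09,vial_block_grip=.036,vial_block_foot=0,conical_block_grip=.036,mat=0)
cp=cam("wrist"); s=state(); print(s["tcp_pos"],s["eef_rot"],cp[1][:3,3]); save("wrist",sys.argv[1])
for k in sys.argv[2:]:
    for r in tip_of("wrist",k)[:2]: print(k,np.round(r["location"]),round(r["p"],2),np.round(onz("wrist",r["location"],Z[k],cp),4))
E
python3 look.py w1.png mixer mixer_home mixer_mouth mixer_stop catch_pad tube_block_grip conical_block_grip
```

```text
[ 0.51016558 -0.04092256  0.34260831] [ 3.14115281e+00 -9.06477706e-05 -2.95390536e+00] [ 0.42946316 -0.05542493  0.50517569]
mixer [482. 220.] 0.28 [0.5641 0.2514 0.    ]
mixer_mouth [307. 143.] 0.82 [ 0.4858 -0.0637  0.054 ]
mixer_stop [298. 243.] 0.89 [ 0.6386 -0.051   0.054 ]
catch_pad [306. 154.] 0.7 [ 0.5018 -0.0625  0.052 ]
tube_block_grip [582. 192.] 0.73 [0.4739 0.3282 0.09  ]
tube_block_grip [300. 221.] 0.57 [ 0.5895 -0.0532  0.09  ]
conical_block_grip [481. 223.] 0.58 [0.5591 0.2297 0.036 ]
```

View pics/w1.png

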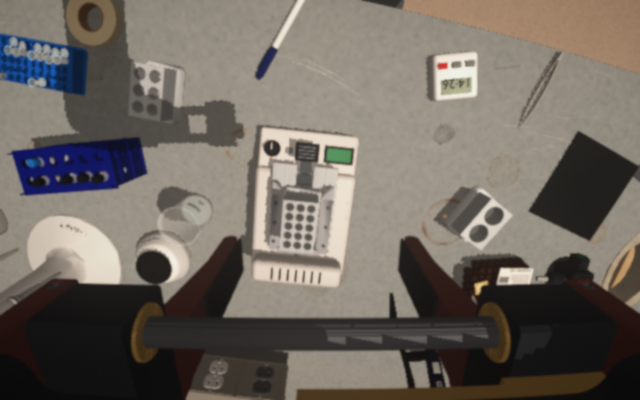

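Emit:
send_rows:
  rows:
    - {"xyz": [0.01, -0.01, -0.04], "spin": 0}
    - {"xyz": [0.02, -0.02, -0.09], "spin": 0}
    - {"xyz": [0.03, -0.02, -0.14], "spin": 0}
    - {"xyz": [0.03, -0.02, -0.14], "spin": 0}
    - {"xyz": [0.03, -0.02, -0.14], "spin": 0}
    - {"xyz": [0.03, -0.02, -0.14], "spin": 0}
  hand: 1

```text
t: 4.5
tcp_pos: [0.5415, -0.0624, 0.205]
eef_rot: [-3.142, 0.004, -2.956]
contact_force: [0.1, 0.1, 0.5]
gripper_width: 0.0315
finger_force: 0.0
```

```bash
python3 look.py w2.png mixer_home mixer_mouth mixer_stop catch_pad tube_block_grip vial_block_grip; python3 -c "
import cv2
a=cv2.imread('pics/w2.png');cv2.imwrite('pics/w2b.png',cv2.resize(a[0:300,120:520],None,fx=2,fy=2))"
```

```text
[ 0.54147609 -0.06239907  0.20499474] [-3.14151206  0.00384843 -2.95611314] [ 0.4600978  -0.07675988  0.36724055]
mixer_mouth [329. 131.] 0.69 [ 0.4855 -0.064   0.054 ]
catch_pad [329. 147.] 0.69 [ 0.5013 -0.0607  0.052 ]
tube_block_grip [319. 249.] 0.64 [ 0.5925 -0.0532  0.09  ]
vial_block_grip [106.  59.] 0.9 [ 0.4563 -0.2936  0.036 ]
```

View pics/w2b.png

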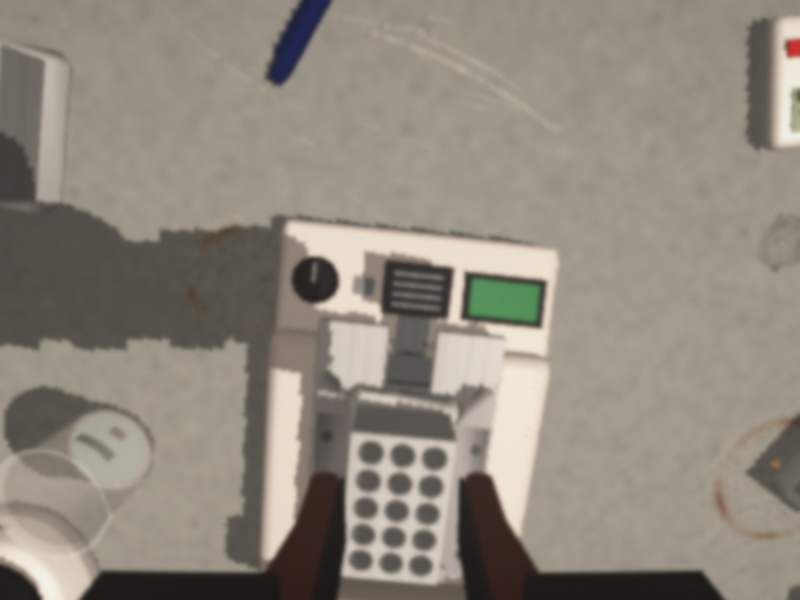

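```bash
python3 - <<'E'
from h import *
cp=cam("wrist")
g=lambda c,z:onz("wrist",(c[0]/2+120,c[1]/2),z,cp)
for z,pts in ((.052,[(387,260),(453,266),(382,311),(448,318),(417,289)]),(.106,[(372,453),(360,560),(403,455),(393,563),(434,458),(424,566),(352,431),(457,437),(342,577),(440,585)]),(.054,[(330,322),(327,381),(505,334),(498,398)])):
    P=[g(p,z) for p in pts]; print(np.round(P,4)[:,:2].tolist())
    for a,b in zip(P[::2],P[1::2]): print(np.degrees(np.arctan2(*(b-a)[1::-1])).round(1),end=' ')
print(get_calibration("wrist"))
E
```

```text
[[0.486, -0.0785], [0.4828, -0.0468], [0.5107, -0.0765], [0.508, -0.044], [0.4969, -0.0617]]
95.6 94.6 [[0.5636, -0.0699], [0.6168, -0.0663], [0.562, -0.0565], [0.6156, -0.051], [0.5609, -0.0429], [0.6145, -0.0367], [0.5552, -0.0801], [0.5495, -0.0351], [0.6273, -0.073], [0.6231, -0.0273]]
3.9 5.8 6.7 97.2 95.3 [[0.5204, -0.1006], [0.5503, -0.0975], [0.5103, -0.0149], [0.5431, -0.0108]]
6.0 7.2 {'vertical_fov': 63.90809183575738, 'cx': 320.4152235900133, 'cy': 201.02951306444663, 'k1': -0.06235568623738378, 'tool_from_camera': array([[ 4.65028731e-04,  9.55490666e-01,  2.95020965e-01,
         8.20074680e-02],
       [ 9.99999709e-01, -6.22869536e-04,  4.41044697e-04,
         8.80138723e-04],
       [ 6.05173664e-04,  2.95020674e-01, -9.55490678e-01,
        -1.62560350e-01],
       [ 0.00000000e+00,  0.00000000e+00,  0.00000000e+00,
         1.00000000e+00]])}
```

Emit:
send_rows:
  rows:
    - {"xyz": [-0.02, 0.0, -0.02], "spin": -2}
    - {"xyz": [-0.047, 0.0, -0.05], "spin": -5}
    - {"xyz": [-0.047, 0.0, -0.09], "spin": -5}
    - {"xyz": [-0.047, 0.0, -0.12], "spin": -5}
    - {"xyz": [-0.047, 0.0, -0.14], "spin": -5}
    - {"xyz": [-0.047, 0.0, -0.146], "spin": -5}
    - {"xyz": [-0.047, 0.0, -0.15], "spin": -5}
    - {"xyz": [-0.047, 0.0, -0.15], "spin": -5}
    - {"xyz": [-0.047, 0.0, -0.15], "spin": -5}

```text
t: 5.98
tcp_pos: [0.4938, -0.0623, 0.0533]
eef_rot: [3.142, 0.001, -3.043]
contact_force: [1.1, -0.3, 0.1]
gripper_width: 0.0006
finger_force: 0.0
```

Emit:
send_rows:
  rows:
    - {"xyz": [0, 0, -0.001], "spin": 0}
    - {"xyz": [0, 0, -0.002], "spin": 0}
    - {"xyz": [0, 0, -0.003], "spin": 0}
    - {"xyz": [0, 0, -0.004], "spin": 0}
    - {"xyz": [0, 0, -0.005], "spin": 0}
    - {"xyz": [0, 0, -0.006], "spin": 0}
    - {"xyz": [0, 0, -0.007], "spin": 0}
    - {"xyz": [0, 0, -0.007], "spin": 0}

```text
t: 6.98
tcp_pos: [0.4938, -0.0623, 0.0457]
eef_rot: [-3.141, 0.001, -3.043]
contact_force: [1.2, 0.2, 4.3]
gripper_width: 0.0006
finger_force: 2.4
```

```bash
python3 look.py w3.png; python3 -c "
import cv2
a=cv2.imread('pics/w3.png');cv2.imwrite('pics/w3b.png',cv2.resize(a[0:300,120:520],None,fx=1.5,fy=1.5))"
```

```text
[ 0.49376779 -0.06232642  0.04574586] [-3.14148460e+00  7.74065818e-04 -3.04337112e+00] [ 0.41187479 -0.06955771  0.20824286]
```

Emit:
send_rows:
  rows:
    - {"xyz": [0, 0, -0.0005], "spin": 0}
    - {"xyz": [0, 0, -0.001], "spin": 0}
    - {"xyz": [0, 0, -0.001], "spin": 0}
    - {"xyz": [0, 0, -0.001], "spin": 0}

```text
t: 7.52
tcp_pos: [0.4938, -0.0623, 0.0448]
eef_rot: [-3.141, 0.001, -3.043]
contact_force: [1.8, 1.7, 5.0]
gripper_width: 0.0006
finger_force: 2.6
```

```bash
python3 look.py w3.png; python3 -c "
import cv2
from h import *
print(boxes_of('side','tube_block_grip')[:1], [onz('side',r['location'],.09) for r in tip_of('side','tube_block_grip')[:1]])
a=save('side','s3.png')[:,:,::-1];b=cv2.imread('pics/w3.png');w=cv2.resize(b[0:400,120:520],(400,400));s=cv2.resize(a[150:230,300:380],(400,400),interpolation=3);cv2.imwrite('pics/w3b.png',np.hstack([w,s]))"
```

```text
[ 0.49375768 -0.06234394  0.04481817] [-3.14148253e+00  8.55664820e-04 -3.04338713e+00] [ 0.41185136 -0.06957488  0.20730848]
[{'location': [341.0, 187.7], 'p': 0.77}] [array([ 0.605333  , -0.02453626,  0.09      ])]
```

View pics/w3b.png

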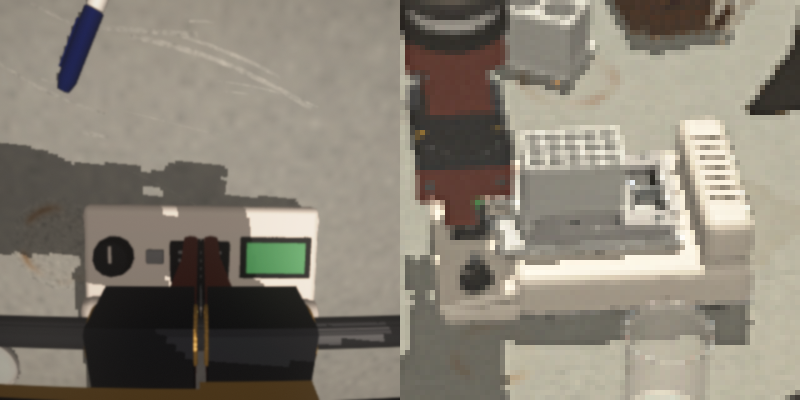

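Emit:
send_rows:
  rows:
    - {"xyz": [0, 0, 0.02], "spin": 0}
    - {"xyz": [0, 0, 0.06], "spin": 0}
    - {"xyz": [0.01, 0, 0.11], "spin": 0}
    - {"xyz": [0.025, 0, 0.13], "spin": 0}
    - {"xyz": [0.025, 0, 0.13], "spin": 0}
    - {"xyz": [0.025, 0, 0.13], "spin": 0}
    - {"xyz": [0.025, 0, 0.13], "spin": 0}
  hand: 0

```text
t: 8.6
tcp_pos: [0.5166, -0.0624, 0.1731]
eef_rot: [3.141, -0.003, -3.044]
contact_force: [-0.3, 0.3, -0.2]
gripper_width: 0.0674
finger_force: 0.0
```

```bash
python3 look.py w4.png tube_block_grip catch_pad; python3 -c "
from h import *
try: print(grasp_offset)
except Exception as e: print(e)
b=cv2.imread('pics/w4.png');cv2.imwrite('pics/w4b.png',cv2.resize(b[80:340,180:460],None,fx=2.3,fy=2.3))"
```

```text
[ 0.51658361 -0.06242228  0.17310491] [ 3.14147525 -0.00342807 -3.04373078] [ 0.43536956 -0.06959415  0.33594275]
tube_block_grip [323. 278.] 0.91 [ 0.5795 -0.0533  0.09  ]
catch_pad [321. 179.] 0.55 [ 0.5006 -0.0629  0.052 ]
0.0187
```

View pics/w4b.png

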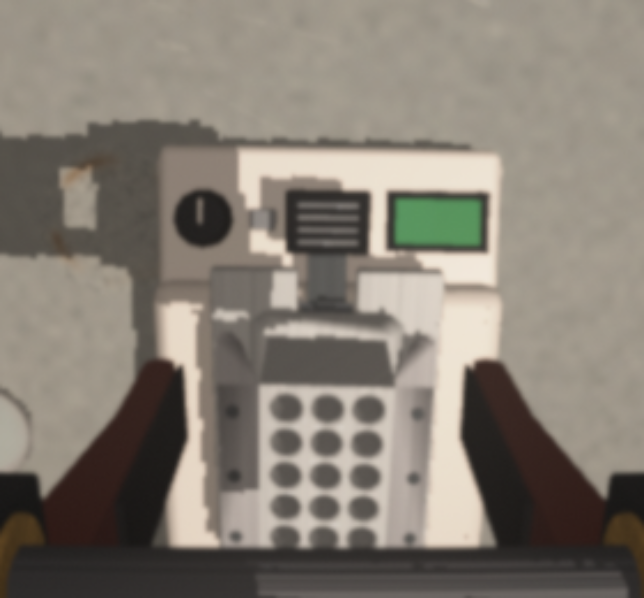

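```bash
python3 - <<'E'
from h import *
cp=cam("wrist")
g=lambda c,z:onz("wrist",(c[0]/2.3+180,c[1]/2.3+80),z,cp)
for p in [(324,476),(286,408),(368,409),(281,538),(362,540),(327,408),(321,539)]: print(np.round(g(p,.106),4))
for p in [(287,192),(371,192),(285,250),(369,252)]: print(np.round(g(p,.052),4))
E
```

```text
[ 0.5801 -0.0552  0.106 ]
[ 0.5545 -0.071   0.106 ]
[ 0.5521 -0.0426  0.106 ]
[ 0.608  -0.0684  0.106 ]
[ 0.6059 -0.0385  0.106 ]
[ 0.5531 -0.0568  0.106 ]
[ 0.607  -0.0536  0.106 ]
[ 0.4893 -0.0787  0.052 ]
[ 0.4861 -0.046   0.052 ]
[ 0.5127 -0.0775  0.052 ]
[ 0.5102 -0.044   0.052 ]
```

Emit:
send_rows:
  rows:
    - {"xyz": [0.03, 0.003, 0], "spin": 0}
    - {"xyz": [0.062, 0.007, -0.01], "spin": 0}
    - {"xyz": [0.062, 0.007, -0.04], "spin": 0}
    - {"xyz": [0.062, 0.007, -0.07], "spin": 0}
    - {"xyz": [0.062, 0.007, -0.09], "spin": 0}
    - {"xyz": [0.062, 0.007, -0.098], "spin": 0}
    - {"xyz": [0.062, 0.007, -0.098], "spin": 0}
    - {"xyz": [0.062, 0.007, -0.098], "spin": 0}
  hand: 0

```text
t: 9.75
tcp_pos: [0.5809, -0.0555, 0.0775]
eef_rot: [-3.142, 0.001, -3.044]
contact_force: [0.4, 0.6, -0.7]
gripper_width: 0.0878
finger_force: 0.0
```

Emit:
send_rows:
  rows:
    - {"xyz": [0, 0, 0]}
    - {"xyz": [0, 0, 0]}
    - {"xyz": [0, 0, 0]}
    - {"xyz": [0, 0, 0]}
    - {"xyz": [0, 0, 0]}
    - {"xyz": [0, 0, 0]}
  hand: 1
  grip_force: 20

```text
validation failed for argument at $.ro...
```

Emit:
send_rows:
  rows:
    - {"xyz": [0, 0, 0], "spin": 0}
    - {"xyz": [0, 0, 0], "spin": 0}
    - {"xyz": [0, 0, 0], "spin": 0}
    - {"xyz": [0, 0, 0], "spin": 0}
    - {"xyz": [0, 0, 0], "spin": 0}
    - {"xyz": [0, 0, 0], "spin": 0}
  hand: 1
  grip_force: 20

```text
t: 10.5
tcp_pos: [0.5804, -0.0556, 0.0767]
eef_rot: [-3.141, 0.0, -3.044]
contact_force: [-0.3, -0.3, 0.1]
gripper_width: 0.0461
finger_force: 19.9
```

Emit:
send_rows:
  rows:
    - {"xyz": [-0.003, -0.0003, 0], "spin": 0}
    - {"xyz": [-0.007, -0.0006, 0.0], "spin": 0}
    - {"xyz": [-0.012, -0.001, 0], "spin": 0}
    - {"xyz": [-0.018, -0.0016, 0], "spin": 0}
    - {"xyz": [-0.024, -0.0021, 0], "spin": 0}
    - {"xyz": [-0.03, -0.0026, 0], "spin": 0}
    - {"xyz": [-0.03, -0.0026, 0], "spin": 0}

```text
t: 11.38
tcp_pos: [0.5492, -0.058, 0.0766]
eef_rot: [3.141, -0.001, -3.044]
contact_force: [-0.7, 0.3, 1.6]
gripper_width: 0.0455
finger_force: 19.9
```

Emit:
send_rows:
  rows:
    - {"xyz": [-0.007, -0.0006, 0.0], "spin": 0}
    - {"xyz": [-0.014, -0.0012, 0], "spin": 0}
    - {"xyz": [-0.021, -0.0018, 0], "spin": 0}
    - {"xyz": [-0.028, -0.0024, 0], "spin": 0}
    - {"xyz": [-0.036, -0.0032, 0], "spin": 0}
    - {"xyz": [-0.044, -0.004, 0], "spin": 0}
    - {"xyz": [-0.05, -0.0045, 0], "spin": 0}
    - {"xyz": [-0.05, -0.0045, 0.004], "spin": 0}
    - {"xyz": [-0.05, -0.0045, 0.012], "spin": 0}
    - {"xyz": [-0.05, -0.0045, 0.02], "spin": 0}

```text
t: 12.62
tcp_pos: [0.5005, -0.0624, 0.0972]
eef_rot: [-3.142, 0.0, -3.043]
contact_force: [-0.7, 0.1, -4.1]
gripper_width: 0.0461
finger_force: 20.0
```

Emit:
send_rows:
  rows:
    - {"xyz": [0, 0, 0.04], "spin": 0}
    - {"xyz": [0, 0.02, 0.08], "spin": 0}
    - {"xyz": [0, 0.05, 0.1], "spin": 0}
    - {"xyz": [0, 0.09, 0.11], "spin": 0}
    - {"xyz": [0, 0.14, 0.11], "spin": 0}
    - {"xyz": [0, 0.19, 0.11], "spin": 0}
    - {"xyz": [0, 0.24, 0.11], "spin": 0}
    - {"xyz": [0, 0.29, 0.11], "spin": 0}
    - {"xyz": [-0.01, 0.34, 0.11], "spin": 0}
    - {"xyz": [-0.01, 0.38, 0.11], "spin": 0}
    - {"xyz": [-0.02, 0.41, 0.11], "spin": 0}
    - {"xyz": [-0.02, 0.43, 0.11], "spin": 0}
    - {"xyz": [-0.02, 0.43, 0.11], "spin": 0}
    - {"xyz": [-0.02, 0.43, 0.11], "spin": 0}
    - {"xyz": [-0.02, 0.43, 0.11], "spin": 0}

```text
t: 14.5
tcp_pos: [0.481, 0.3657, 0.2068]
eef_rot: [-3.141, 0.0, -3.046]
contact_force: [0.1, -0.3, -3.7]
gripper_width: 0.0458
finger_force: 20.0
```

```bash
python3 look.py w5.png mat; python3 -c "
from h import *
print(np.round([ (onz('side',r['location'],0),r['p']) [0] for r in tip_of('side','mat')[:1]],3)) if save('side','s5.png') is not None else 0
im=cv2.imread('pics/w1.png').astype(int)
"
```

```text
[0.4810404  0.36574738 0.20680421] [-3.14105348e+00  9.90723437e-05 -3.04592440e+00] [0.39922955 0.35880317 0.36935618]
mat [358. 173.] 0.58 [0.4743 0.4098 0.    ]
[[0.483 0.385 0.   ]]
```

View pics/w5.png

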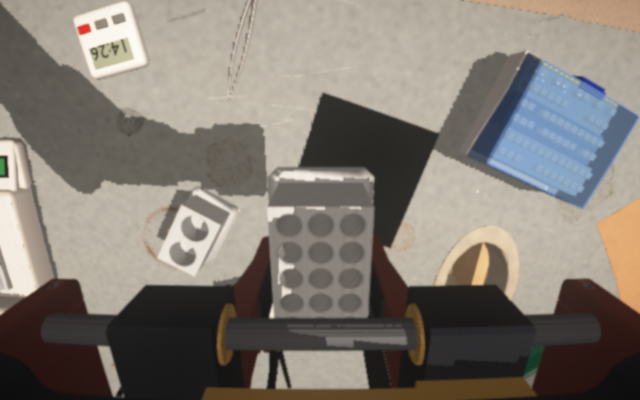

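```bash
python3 - <<'E'
from h import *
cp=cam("wrist")
P=[onz("wrist",p,.003,cp) for p in [(323,93),(437,133),(390,247)]]
print(np.round(P,3),np.linalg.norm(P[0]-P[1]),np.linalg.norm(P[2]-P[1]),(P[0]+P[2])/2)
E
```

```text
[[0.388 0.361 0.003]
 [0.418 0.494 0.003]
 [0.563 0.464 0.003]] 0.13619195445204385 0.14813854326479167 [0.47573853 0.41244535 0.003     ]
```

Emit:
send_rows:
  rows:
    - {"xyz": [0, 0.03, 0], "spin": 0}
    - {"xyz": [-0.004, 0.047, -0.03], "spin": 0}
    - {"xyz": [-0.004, 0.047, -0.07], "spin": 0}
    - {"xyz": [-0.004, 0.047, -0.11], "spin": 0}
    - {"xyz": [-0.004, 0.047, -0.14], "spin": 0}
    - {"xyz": [-0.004, 0.047, -0.16], "spin": 0}
    - {"xyz": [-0.004, 0.047, -0.17], "spin": 0}
    - {"xyz": [-0.004, 0.047, -0.176], "spin": 0}
    - {"xyz": [-0.004, 0.047, -0.176], "spin": 0}
    - {"xyz": [-0.004, 0.047, -0.176], "spin": 0}

```text
t: 15.95
tcp_pos: [0.4768, 0.415, 0.0316]
eef_rot: [3.141, 0.001, -3.043]
contact_force: [0.9, 0.1, -2.6]
gripper_width: 0.0455
finger_force: 20.0
```

Emit:
send_rows:
  rows:
    - {"xyz": [0, 0, -0.001], "spin": 0}
    - {"xyz": [0, 0, -0.002], "spin": 0}
    - {"xyz": [0, 0, -0.003], "spin": 0}
    - {"xyz": [0, 0, -0.004], "spin": 0}
    - {"xyz": [0, 0, -0.005], "spin": 0}
    - {"xyz": [0, 0, -0.005], "spin": 0}

```text
t: 16.7
tcp_pos: [0.4762, 0.4145, 0.0255]
eef_rot: [-3.141, -0.0, -3.043]
contact_force: [-0.6, -0.7, -3.7]
gripper_width: 0.046
finger_force: 20.0
```

Emit:
send_rows:
  rows:
    - {"xyz": [0, 0, -0.0005], "spin": 0}
    - {"xyz": [0, 0, -0.001], "spin": 0}
    - {"xyz": [0, 0, -0.001], "spin": 0}
    - {"xyz": [0, 0, -0.001], "spin": 0}

```text
t: 17.2
tcp_pos: [0.4763, 0.4146, 0.0251]
eef_rot: [3.141, 0.0, -3.044]
contact_force: [-2.6, -1.9, 3.7]
gripper_width: 0.0457
finger_force: 20.0
```

Emit:
send_rows:
  rows:
    - {"xyz": [0, 0, 0], "spin": 0}
    - {"xyz": [0, 0, 0], "spin": 0}
    - {"xyz": [0, 0, 0], "spin": 0}
    - {"xyz": [0, 0, 0.0], "spin": 0}
    - {"xyz": [0, 0, 0.02], "spin": 0}
    - {"xyz": [0, 0, 0.06], "spin": 0}
    - {"xyz": [0, 0, 0.11], "spin": 0}
    - {"xyz": [0, 0, 0.15], "spin": 0}
    - {"xyz": [0, -0.03, 0.18], "spin": 0}
  hand: 0

```text
t: 18.32
tcp_pos: [0.4763, 0.3869, 0.2081]
eef_rot: [3.138, 0.003, -3.04]
contact_force: [0.5, 0.3, 0.4]
gripper_width: 0.088
finger_force: 0.0
```

Emit:
send_rows:
  rows:
    - {"xyz": [0, -0.05, 0], "spin": 0}
    - {"xyz": [0.01, -0.1, 0], "spin": 0}
    - {"xyz": [0.02, -0.15, 0], "spin": 0}
    - {"xyz": [0.02, -0.2, 0], "spin": 0}
    - {"xyz": [0.02, -0.25, 0], "spin": 0}
    - {"xyz": [0.02, -0.3, 0], "spin": 0}
    - {"xyz": [0.02, -0.35, 0], "spin": 0}
    - {"xyz": [0.02, -0.4, 0], "spin": 0}
    - {"xyz": [0.02, -0.45, 0], "spin": 0}
    - {"xyz": [0.02, -0.5, 0], "spin": 0}
    - {"xyz": [0.02, -0.55, 0], "spin": 0}
    - {"xyz": [0.02, -0.6, 0], "spin": 0}
    - {"xyz": [0.01, -0.64, 0], "spin": 0}
    - {"xyz": [0, -0.67, 0], "spin": 0}
    - {"xyz": [0, -0.68, 0], "spin": 0}
    - {"xyz": [0, -0.68, 0], "spin": 0}
    - {"xyz": [0, -0.68, 0], "spin": 0}

```text
t: 20.45
tcp_pos: [0.4771, -0.2938, 0.2047]
eef_rot: [3.141, 0.0, -3.041]
contact_force: [-0.2, -0.5, 0.3]
gripper_width: 0.0878
finger_force: 0.0
```

```bash
python3 look.py w6.png vial_block_grip vial_block_foot; python3 -c "
from h import *
save('side','s6.png'); print([ (np.round(onz('side',r['location'],.039),3),r['p'])  for r in tip_of('side','tube_block_grip')[:2]])
b=cv2.imread('pics/w6.png');cv2.imwrite('pics/w6b.png',cv2.resize(b[60:340,180:460],None,fx=2,fy=2))"
```

```text
[ 0.47712401 -0.29375672  0.20471264] [ 3.14069501e+00  2.95300723e-04 -3.04110747e+00] [ 0.39534282 -0.30132593  0.36724865]
vial_block_grip [319. 161.] 0.59 [ 0.4537 -0.2968  0.036 ]
vial_block_grip [531. 230.] 0.59 [ 0.5075 -0.0475  0.036 ]
vial_block_foot [323. 158.] 0.92 [ 0.4564 -0.292   0.    ]
vial_block_foot [536. 217.] 0.28 [ 0.5024 -0.0186  0.    ]
[(array([0.475, 0.432, 0.039]), 0.39)]
```

View pics/w6b.png

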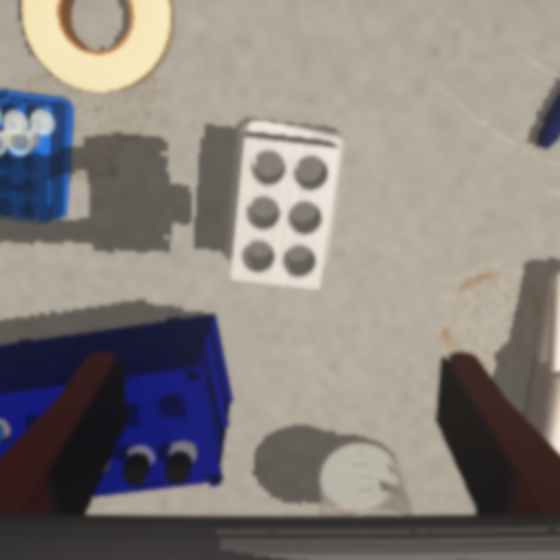

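```bash
python3 - <<'E'
from h import *
cp=cam("wrist")
g=lambda c,z:onz("wrist",(c[0]/2+180,c[1]/2+60),z,cp)
W=np.array([g(p,.052) for p in [(268,167),(311,172),(263,212),(305,216),(258,256),(299,260)]])
print(W.mean(0)); x=W[4:].mean(0)-W[:2].mean(0); y=W[1::2].mean(0)-W[::2].mean(0)
print(np.degrees(np.arctan2(x[1],x[0])),np.degrees(np.arctan2(y[1],y[0])))
E=np.array([g(p,.052) for p in [(246,134),(342,145),(232,279),(320,289)]]);print(E.round(4))
for z in (.05,.08): print(z,g((215,316),z),g((230,400),z),g((72,100),z))
E
```

```text
[ 0.45645317 -0.29442166  0.052     ]
-1.1860906099689263 89.76579715607815
[[ 0.4191 -0.3166  0.052 ]
 [ 0.4197 -0.2699  0.052 ]
 [ 0.4926 -0.3176  0.052 ]
 [ 0.4934 -0.272   0.052 ]]
0.05 [ 0.51442737 -0.32502609  0.05      ] [ 0.56273461 -0.31345037  0.05      ] [ 0.41113044 -0.40153376  0.05      ]
0.08 [ 0.50311939 -0.32285396  0.08      ] [ 0.54685783 -0.31237305  0.08      ] [ 0.4095921  -0.39212568  0.08      ]
```

Emit:
send_rows:
  rows:
    - {"xyz": [-0.01, 0, -0.02], "spin": -3}
    - {"xyz": [-0.021, -0.0005, -0.05], "spin": -6.5}
    - {"xyz": [-0.021, -0.0005, -0.09], "spin": -6.5}
    - {"xyz": [-0.021, -0.0005, -0.13], "spin": -6.5}
    - {"xyz": [-0.021, -0.0005, -0.16], "spin": -6.5}
    - {"xyz": [-0.021, -0.0005, -0.175], "spin": -6.5}
    - {"xyz": [-0.021, -0.0005, -0.182], "spin": -6.5}
    - {"xyz": [-0.021, -0.0005, -0.182], "spin": -6.5}
    - {"xyz": [-0.021, -0.0005, -0.182], "spin": -6.5}

```text
t: 21.82
tcp_pos: [0.456, -0.2963, 0.0236]
eef_rot: [-3.141, 0.002, 3.126]
contact_force: [-0.3, -0.4, -0.9]
gripper_width: 0.0878
finger_force: 0.0
```

Emit:
send_rows:
  rows:
    - {"xyz": [0, 0, 0], "spin": 0}
    - {"xyz": [0, 0, 0], "spin": 0}
    - {"xyz": [0, 0, 0], "spin": 0}
    - {"xyz": [0, 0, 0], "spin": 0}
    - {"xyz": [0, 0, 0], "spin": 0}
    - {"xyz": [0, 0, 0], "spin": 0}
  hand: 1
  grip_force: 25

```text
t: 22.58
tcp_pos: [0.4553, -0.2957, 0.0226]
eef_rot: [3.141, -0.0, 3.127]
contact_force: [1.1, 1.4, 1.3]
gripper_width: 0.0455
finger_force: 25.0
```

Emit:
send_rows:
  rows:
    - {"xyz": [0, 0, 0.02], "spin": 0}
    - {"xyz": [0, 0, 0.06], "spin": 0}
    - {"xyz": [0, 0, 0.1], "spin": 0}
    - {"xyz": [0.005, 0.03, 0.12], "spin": 1}
    - {"xyz": [0.01, 0.07, 0.12], "spin": 3}
    - {"xyz": [0.015, 0.11, 0.12], "spin": 5}
    - {"xyz": [0.02, 0.15, 0.12], "spin": 6.3}
    - {"xyz": [0.02, 0.19, 0.12], "spin": 6.3}
    - {"xyz": [0.02, 0.22, 0.12], "spin": 6.3}
    - {"xyz": [0.02, 0.231, 0.12], "spin": 6.3}
    - {"xyz": [0.02, 0.231, 0.12], "spin": 6.3}
    - {"xyz": [0.02, 0.231, 0.12], "spin": 6.3}
    - {"xyz": [0.02, 0.231, 0.12], "spin": 6.3}

```text
t: 24.2
tcp_pos: [0.4752, -0.0663, 0.1427]
eef_rot: [-3.141, -0.0, -3.049]
contact_force: [-0.6, -0.1, -2.9]
gripper_width: 0.0458
finger_force: 25.0
```

```bash
python3 look.py w7.png vial_block_grip; python3 -c "
import cv2
b=cv2.imread('pics/w7.png');cv2.imwrite('pics/w7b.png',b[100:400,160:480])"
```

```text
[ 0.47520566 -0.06627402  0.14268387] [-3.14116813e+00 -1.15235961e-05 -3.04905295e+00] [ 0.39339075 -0.07298181  0.30524479]
vial_block_grip [319. 271.] 0.83 [ 0.5452 -0.0608  0.036 ]
```

View pics/w7b.png

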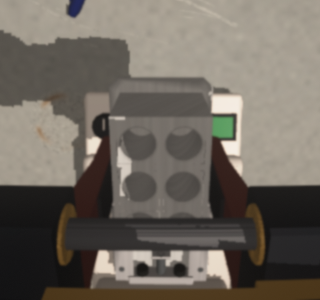

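Emit:
send_rows:
  rows:
    - {"xyz": [0, 0.001, -0.02], "spin": 0}
    - {"xyz": [0, 0.001, -0.04], "spin": 0}
    - {"xyz": [0, 0.001, -0.055], "spin": 0}
    - {"xyz": [0, 0.001, -0.061], "spin": 0}
    - {"xyz": [0, 0.001, -0.0645], "spin": 0}
    - {"xyz": [0, 0.001, -0.0645], "spin": 0}
    - {"xyz": [0, 0.001, -0.0645], "spin": 0}

```text
t: 25.18
tcp_pos: [0.4757, -0.064, 0.0786]
eef_rot: [3.142, 0.001, -3.047]
contact_force: [0.6, -0.7, -4.2]
gripper_width: 0.0458
finger_force: 25.0
```

Emit:
send_rows:
  rows:
    - {"xyz": [0.005, 0.0, -0.0007], "spin": 0}
    - {"xyz": [0.01, 0.0, -0.0007], "spin": 0}
    - {"xyz": [0.015, 0.0005, -0.0007], "spin": 0}
    - {"xyz": [0.02, 0.001, -0.0007], "spin": 0}
    - {"xyz": [0.025, 0.0015, -0.0007], "spin": 0}
    - {"xyz": [0.03, 0.002, -0.0007], "spin": 0}
    - {"xyz": [0.03, 0.002, -0.0007], "spin": 0}

```text
t: 26.05
tcp_pos: [0.5069, -0.0619, 0.0779]
eef_rot: [-3.141, 0.003, -3.047]
contact_force: [0.8, 0.6, -0.4]
gripper_width: 0.046
finger_force: 25.0
```

Emit:
send_rows:
  rows:
    - {"xyz": [0.003, 0.0003, 0], "spin": 0}
    - {"xyz": [0.006, 0.0006, 0], "spin": 0}
    - {"xyz": [0.009, 0.0009, 0], "spin": 0}
    - {"xyz": [0.012, 0.0011, 0], "spin": 0}
    - {"xyz": [0.012, 0.0011, 0], "spin": 0}

```text
t: 26.68
tcp_pos: [0.5179, -0.0608, 0.0775]
eef_rot: [-3.141, 0.001, -3.047]
contact_force: [0.6, 0.6, -0.7]
gripper_width: 0.0455
finger_force: 25.0
```

Emit:
send_rows:
  rows:
    - {"xyz": [0.003, 0.0002, 0], "spin": 0}
    - {"xyz": [0.006, 0.0005, 0], "spin": 0}
    - {"xyz": [0.009, 0.0008, 0], "spin": 0}
    - {"xyz": [0.012, 0.001, 0], "spin": 0}
    - {"xyz": [0.012, 0.001, 0], "spin": 0}

```text
t: 27.3
tcp_pos: [0.5299, -0.0598, 0.0775]
eef_rot: [-3.141, 0.001, -3.047]
contact_force: [0.9, 0.4, 0.2]
gripper_width: 0.0458
finger_force: 25.0
```

Emit:
send_rows:
  rows:
    - {"xyz": [0.003, 0.0003, 0], "spin": 0}
    - {"xyz": [0.006, 0.0005, 0], "spin": 0}
    - {"xyz": [0.009, 0.0008, 0], "spin": 0}
    - {"xyz": [0.012, 0.001, 0], "spin": 0}
    - {"xyz": [0.012, 0.001, 0], "spin": 0}

```text
t: 27.92
tcp_pos: [0.5419, -0.0588, 0.0775]
eef_rot: [-3.141, 0.001, -3.047]
contact_force: [0.5, 0.5, -0.2]
gripper_width: 0.0456
finger_force: 25.0
```

Emit:
send_rows:
  rows:
    - {"xyz": [0.003, 0.0003, 0], "spin": 0}
    - {"xyz": [0.006, 0.0005, 0], "spin": 0}
    - {"xyz": [0.009, 0.0008, 0], "spin": 0}
    - {"xyz": [0.012, 0.001, 0], "spin": 0}
    - {"xyz": [0.012, 0.001, 0], "spin": 0}

```text
t: 28.55
tcp_pos: [0.5539, -0.0578, 0.0775]
eef_rot: [-3.141, 0.001, -3.047]
contact_force: [0.8, -0.1, -0.1]
gripper_width: 0.046
finger_force: 25.0
```

Emit:
send_rows:
  rows:
    - {"xyz": [0.003, 0.0003, 0], "spin": 0}
    - {"xyz": [0.006, 0.0005, 0], "spin": 0}
    - {"xyz": [0.009, 0.0008, 0], "spin": 0}
    - {"xyz": [0.012, 0.001, 0], "spin": 0}
    - {"xyz": [0.012, 0.001, 0], "spin": 0}

```text
t: 29.18
tcp_pos: [0.5659, -0.0568, 0.0775]
eef_rot: [-3.141, 0.001, -3.047]
contact_force: [0.4, 0.3, 0.4]
gripper_width: 0.0457
finger_force: 25.0
```

Emit:
send_rows:
  rows:
    - {"xyz": [0.003, 0.0003, 0], "spin": 0}
    - {"xyz": [0.006, 0.0005, 0], "spin": 0}
    - {"xyz": [0.009, 0.0008, 0], "spin": 0}
    - {"xyz": [0.012, 0.001, 0], "spin": 0}
    - {"xyz": [0.012, 0.001, 0], "spin": 0}

```text
t: 29.8
tcp_pos: [0.5761, -0.0559, 0.0771]
eef_rot: [3.141, -0.003, -3.047]
contact_force: [-5.0, -1.3, 1.6]
gripper_width: 0.0465
finger_force: 25.0
```

Emit:
send_rows:
  rows:
    - {"xyz": [0.002, 0.0002, 0], "spin": 0}
    - {"xyz": [0.004, 0.0004, 0], "spin": 0}
    - {"xyz": [0.006, 0.0005, 0], "spin": 0}
    - {"xyz": [0.006, 0.0005, 0], "spin": 0}

```text
t: 30.3
tcp_pos: [0.5814, -0.0555, 0.0771]
eef_rot: [3.141, -0.004, -3.047]
contact_force: [-7.4, -0.8, 5.1]
gripper_width: 0.0456
finger_force: 25.0
```

Emit:
send_rows:
  rows:
    - {"xyz": [0.0, 0.0, 0], "spin": 0}
    - {"xyz": [0.0015, 0.0001, 0], "spin": 0}
    - {"xyz": [0.003, 0.0003, 0], "spin": 0}
    - {"xyz": [0.004, 0.0004, 0], "spin": 0}
    - {"xyz": [0.004, 0.0004, 0], "spin": 0}
  grip_force: 40

```text
t: 30.92
tcp_pos: [0.5848, -0.0552, 0.0771]
eef_rot: [3.14, -0.005, -3.047]
contact_force: [-9.3, -0.5, 6.1]
gripper_width: 0.0458
finger_force: 40.0
```

Emit:
send_rows:
  rows:
    - {"xyz": [0.001, 0.0001, 0], "spin": 0}
    - {"xyz": [0.002, 0.0002, 0], "spin": 0}
    - {"xyz": [0.003, 0.0003, 0], "spin": 0}
    - {"xyz": [0.003, 0.0003, 0], "spin": 0}

```text
t: 31.42
tcp_pos: [0.5874, -0.055, 0.0771]
eef_rot: [3.14, -0.006, -3.048]
contact_force: [-10.3, 0.6, 8.3]
gripper_width: 0.0455
finger_force: 40.0
```

Emit:
send_rows:
  rows:
    - {"xyz": [0.0005, 0, 0], "spin": 0}
    - {"xyz": [0.001, 0.0001, 0], "spin": 0}
    - {"xyz": [0.0015, 0.0001, 0], "spin": 0}
    - {"xyz": [0.0015, 0.0001, 0], "spin": 0}

```text
t: 31.92
tcp_pos: [0.5887, -0.0549, 0.0772]
eef_rot: [3.14, -0.006, -3.048]
contact_force: [-10.9, 0.1, 9.1]
gripper_width: 0.0458
finger_force: 40.0
```

Emit:
send_rows:
  rows:
    - {"xyz": [0.0005, 0, 0], "spin": 0}
    - {"xyz": [0.001, 0.0001, 0], "spin": 0}
    - {"xyz": [0.001, 0.0001, 0], "spin": 0}
    - {"xyz": [0.001, 0.0001, 0], "spin": 0}

```text
t: 32.42
tcp_pos: [0.5899, -0.0547, 0.0771]
eef_rot: [3.14, -0.005, -3.048]
contact_force: [-11.1, 0.0, 7.5]
gripper_width: 0.0455
finger_force: 40.0
```

Emit:
send_rows:
  rows:
    - {"xyz": [0.0005, 0, 0], "spin": 0}
    - {"xyz": [0.001, 0.0001, 0], "spin": 0}
    - {"xyz": [0.001, 0.0001, 0], "spin": 0}
    - {"xyz": [0.001, 0.0001, 0], "spin": 0}

```text
t: 32.92
tcp_pos: [0.5906, -0.0547, 0.0771]
eef_rot: [3.14, -0.006, -3.048]
contact_force: [-12.0, 0.6, 9.6]
gripper_width: 0.0457
finger_force: 40.0
```

```bash
python3 -c "
from h import *
cp=cam('wrist');save('wrist','w8.png');print(state()['contact_force'])
b=cv2.imread('pics/w8.png');cv2.imwrite('pics/w8b.png',cv2.resize(b[120:320,200:440],None,fx=2,fy=2))"
```

```text
[-11.20556912  -1.12202613   8.26952499]
```

View pics/w8b.png

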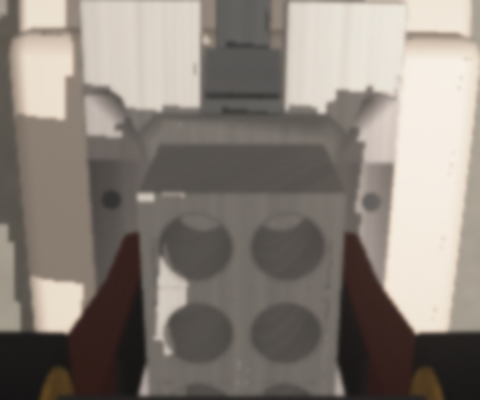

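Emit:
send_rows:
  rows:
    - {"xyz": [0.0005, 0, 0], "spin": 0}
    - {"xyz": [0.001, 0.0001, 0], "spin": 0}
    - {"xyz": [0.001, 0.0001, 0], "spin": 0}
    - {"xyz": [0.001, 0.0001, 0], "spin": 0}

```text
t: 33.48
tcp_pos: [0.5915, -0.0546, 0.0771]
eef_rot: [3.14, -0.006, -3.048]
contact_force: [-13.0, 0.6, 8.4]
gripper_width: 0.0457
finger_force: 40.0
```

Emit:
send_rows:
  rows:
    - {"xyz": [0.0005, 0, 0], "spin": 0}
    - {"xyz": [0.001, 0.0001, 0], "spin": 0}
    - {"xyz": [0.001, 0.0001, 0], "spin": 0}
    - {"xyz": [0.001, 0.0001, 0], "spin": 0}

```text
t: 33.98
tcp_pos: [0.5916, -0.0546, 0.0771]
eef_rot: [3.14, -0.008, -3.048]
contact_force: [-15.5, 0.8, 13.1]
gripper_width: 0.0458
finger_force: 40.0
```

Emit:
send_rows:
  rows:
    - {"xyz": [-0.002, -0.0002, 0], "spin": 0}
    - {"xyz": [-0.004, -0.0003, 0], "spin": 0}
    - {"xyz": [-0.006, -0.0005, 0], "spin": 0}
    - {"xyz": [-0.008, -0.0007, 0], "spin": 0}
    - {"xyz": [-0.008, -0.0007, 0], "spin": 0}

```text
t: 34.6
tcp_pos: [0.5893, -0.0548, 0.0776]
eef_rot: [-3.141, 0.003, -3.047]
contact_force: [4.2, -1.1, -8.5]
gripper_width: 0.0461
finger_force: 40.0
```

Emit:
send_rows:
  rows:
    - {"xyz": [0.002, 0.0002, 0], "spin": 0}
    - {"xyz": [0.002, 0.0002, 0], "spin": 0}

```text
t: 34.85
tcp_pos: [0.5895, -0.0547, 0.0774]
eef_rot: [3.141, -0.001, -3.047]
contact_force: [-0.3, 0.1, -2.4]
gripper_width: 0.0461
finger_force: 40.0
```

Emit:
send_rows:
  rows:
    - {"xyz": [0, 0, 0], "spin": 0}
    - {"xyz": [0, 0, 0], "spin": 0}
    - {"xyz": [0, 0, 0], "spin": 0}
    - {"xyz": [0, 0, 0], "spin": 0}
    - {"xyz": [0, 0, 0], "spin": 0}
    - {"xyz": [0, 0, 0.02], "spin": 0}
    - {"xyz": [0, 0, 0.06], "spin": 0}
    - {"xyz": [-0.02, 0, 0.1], "spin": 0}
    - {"xyz": [-0.05, 0, 0.12], "spin": 0}
    - {"xyz": [-0.07, 0, 0.13], "spin": 0}
    - {"xyz": [-0.07, 0, 0.13], "spin": 0}
    - {"xyz": [-0.07, 0, 0.13], "spin": 0}
  hand: 0

```text
t: 36.35
tcp_pos: [0.5205, -0.0545, 0.2079]
eef_rot: [3.141, 0.001, -3.047]
contact_force: [0.0, -0.4, -0.8]
gripper_width: 0.0877
finger_force: 0.0
```

```bash
python3 look.py w9.png vial_block_grip; python3 -c "
from h import *
a=save('side','s9.png')[:,:,::-1];b=cv2.imread('pics/w9.png')
w=cv2.resize(b[60:340,180:460],(400,400));s=cv2.resize(a[110:230,260:380],(400,400),interpolation=3);cv2.imwrite('pics/w9b.png',np.hstack([w,s]))"
```

```text
[ 0.52053874 -0.05445289  0.20793937] [ 3.14144918e+00  1.15509932e-03 -3.04652422e+00] [ 0.43856351 -0.06147503  0.37040538]
vial_block_grip [314. 264.] 0.81 [ 0.6194 -0.0522  0.036 ]
```

View pics/w9b.png

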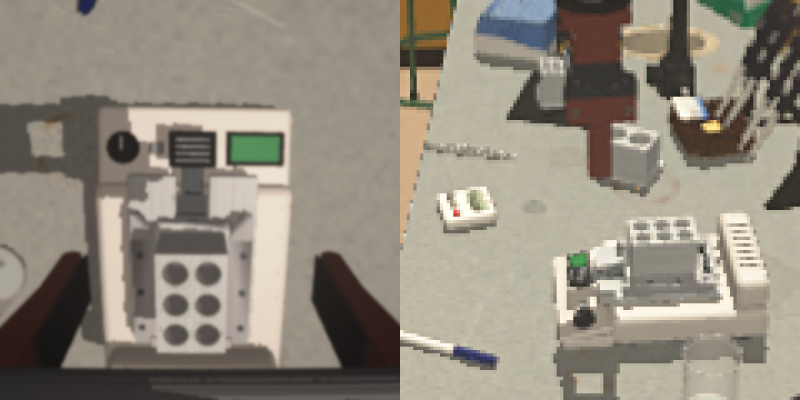

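```bash
python3 - <<'E'
from h import *
p=onz("wrist",(313.7,273.5),.106,cam("wrist")); print(p)
if abs(p[0]-.589)<.006: print(finish_job())
E
```

```text
[ 0.59014391 -0.05357109  0.106     ]
the job is handed in; nothing more can be done
None
```

The job is handed in, with no verdict returned: the small-tube block is upright on the mat, and the vial block is home in the mixer, where a pull back showed the catch holding it. Both blocks are released and the two-well block was left alone.

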